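# Sort the tile moulds back onto their own drying bats

## Robot

A 6-joint arm with a two-finger parallel gripper is mounted at the origin on the work surface. World frame = base frame: x ahead of the robot, y to its left, z up, the work surface at z = 0. Lengths are in mm, angles in rad, forces in N, time in s.
With the tool pointing down it reaches from about 350 to 775 mm from the base axis. Payload 7.3 kg.
Tool frame: the origin (TCP) lies on the front face of the gripper's body, between the roots of the fingers; the fingertips stand 66 mm ahead of it and the grasp point (between the pads) lies 47 mm ahead of it (bot.tip_extent is the distance from the TCP to the fingertips, in mm); z points along the fingers, y is the line along which they close (so a half turn about z gives the same grasp; the last joint's range is limited). The gripper opens to 92 mm and grips with 3 to 60 N. Pads are 19 mm wide; open, the fingers measure 130 mm over their backs; the gripper's body (75 mm by 190 mm) begins 47 mm behind the grasp point.
Start: joints at [1.085, 0.342, 1.524, -0, 1.275, -0.146], TCP at [174.965, 495.001, 292.241] pointing down, gripper open.
Joint ranges: [-2.53, 2.53], [-0.77, 2.02], [0.04, 2.7], [-1, 4.14], [0.28, 2.66], [-3.11, 3.11]. Speed limits (rad/s): [2.57, 2.57, 3.14, 3.14, 3.14, 3.14].

## Interface

Orientations are given as [roll, pitch, yaw] about the fixed x, y, z axes, in that order (R = Rz(yaw) Ry(pitch) Rx(roll)).
In Python, from plant import readout, viewer, order, bot gives the robot as it stands.
- The arm moves only by the shell command python3 -m creep 'ROWS'. ROWS is text: rows parted by semicolons, each of 7 numbers parted by spaces: the shift along the world's x, y, z in m, then the turn, a rotation vector about the world's x, y, z in rad, then the opening in per cent of the stroke, from 0 (shut) to 100 (fully open). A call has 1 to 8 rows; each row shifts and turns the commanded pose from where the row before left it; what a row does not reach is not made up. A row lasts 1/12 s, in which the tool goes at most 41.7 mm and 7.16 degrees, less where a joint would pass 70% of its speed; a pose out of reach is approached as far as the arm can. A call is refused whole if a number of a shift passes 0.0417 or a number of a turn 0.125, either way. A call with a gripper value outside its range is refused whole. The fingers move at their own pace and stop on an object; the grip force is fixed at half the most. Time passes only in rows, so rows that do not move let the fingers close. It gives the time, the measured TCP pose, the force, the opening and the grip force at its end, in the units of the state.
- readout.get_obs(): the state, without advancing time (a new reading comes with each control period).
- viewer.capture(name): name is "scene" or "top" or "wrist"; returns the picture (384x512x3 uint8, red, green, blue); there is no depth.
- viewer.camera_info(name): a dict with "fx", "fy", "cx", "cy" (pixels), "origin" and "rotation" of the camera in the world. Camera axes: x right, y up, looking along -z (the intrinsics and any distortion apply to the point x, -y, -z); pixel columns grow to the right and rows downward; lengths in mm; the calibration is good to about 2 mm. A picture is of the moment at which its call begins: read the wrist's pose just before it. camera_info takes no time and is no camera call; for the wrist camera it gives the pose at the moment of the call.
- order.close_job(): hands the job in; it is judged then, once.
The state is a dict: "time": time; "joint_positions": joint angles; "dq": joint speeds; "tau": joint torques, N m; "tool_pos": TCP position; "tcp_rot": TCP orientation; "contact_force": force on the tool from outside, world axes, zero at the start; "moment": the same for the moment, N m; "grip_width": finger opening in mm; "finger_force": force on a finger pad.
Only numpy, scipy, OpenCV 4.12 (cv2) and the standard library are available. Lean on these libraries where they do the work, as an engineer would, in place of code of your own. Each camera call takes 0.05 s, during which the arm holds its last target. There are 200 camera calls.

## Task

Put every white plaster tile mould upright in the middle of the wooden bat that has its own outline (round, square, cross, oblong), to within about a centimetre. The blue turntable, cleared of its mould, can hold one for a while as you swap the others; never set a mould on the bare table and never tip one over. A mould that is already on its own bat simply has to be there at the end, and which way a mould is turned on its bat does not matter.

Things in the scene. Friction and masses are not known exactly. Their poses are not given: they have to be found in the camera images.
- mould_round: loose white plaster tile mould, a round disc 60 mm in diameter, with upright sides, 40 mm high, about 130 g, brown clay spots on its flat top. Origin at the centre of its underside, z up. At the start it stands on the round, square or cross bat: on its own or on a wrong one.
- mould_square: loose white plaster tile mould, a square block 54 x 54 mm, with upright sides, 40 mm high, about 130 g, brown clay spots on its flat top. Origin at the centre of its underside, z up. Its sides lie along its x and y axes. At the start it stands on the round, square or cross bat: on its own or on a wrong one.
- mould_cross: loose white plaster tile mould, a plus-shaped cross block, 62 mm from arm end to far arm end, arms 26 mm wide, arms along its x and y axes, with upright sides, 40 mm high, about 130 g, brown clay spots on its flat top. Origin at the centre of its underside, z up. At the start it stands on the round, square or cross bat: on its own or on a wrong one.
- mould_bar: loose white plaster tile mould, an oblong block 84 mm long (along its x) and 36 mm wide (along its y), with upright sides, 40 mm high, about 130 g, brown clay spots on its flat top. Origin at the centre of its underside, z up. At the start it stands on the turntable.
- bat_round: flat brown wooden bat (drying board), a round disc 120 mm in diameter, 14 mm thick, fixed to the table. Origin at the centre of its underside (on the table); its top is 14 mm higher.
- bat_square: flat brown wooden bat (drying board), a square 108 x 108 mm, sides along its x and y, 14 mm thick, fixed to the table. Origin at the centre of its underside (on the table); its top is 14 mm higher.
- bat_cross: flat brown wooden bat (drying board), a plus-shaped cross, 124 mm from arm end to far arm end, arms 56 mm wide, along its x and y axes, 14 mm thick, fixed to the table. Origin at the centre of its underside (on the table); its top is 14 mm higher.
- bat_bar: flat brown wooden bat (drying board), an oblong 140 mm (its x) x 72 mm (its y), 14 mm thick, fixed to the table. Origin at the centre of its underside (on the table); its top is 14 mm higher. It is empty at the start. Loose clutter among the bats is up to 110 mm high, none within 20 mm of a mould.
- wheel: blue banding wheel (low turntable, locked: it does not turn, fixed to the table) with a round flat top 140 mm in diameter, 55 mm above the table. Origin at the centre of its underside; the top is 55 mm higher. Carries the oblong mould at the start; otherwise the free spot.
There are look-alikes about, which are no part of the job. Leave any red look-alike of the mould_cross alone.

How it is judged (in metres and radians):
At the end, for the whole second after the job is handed in: Each of the four moulds stands upright (within 0.08 rad), released and at rest, flat on the bat of its own shape (underside 10 to 19 mm above the bat's underside), centre within 15 mm of the bat's centre; any yaw (horizontal distance between mould_round and bat_round below 0.015 m and z of mould_round in the frame of bat_round between 0.01 and 0.019 m and angle between each of mould_round, mould_square, mould_cross, mould_bar's own z axis and vertical below 0.08 rad and linear speed of each of mould_round, mould_square, mould_cross, mould_bar below 0.02 m/s and angular speed of each of mould_round, mould_square, mould_cross, mould_bar below 0.2 rad/s and horizontal distance between mould_square and bat_square below 0.015 m and z of mould_square in the frame of bat_square between 0.01 and 0.019 m and horizontal distance between mould_cross and bat_cross below 0.015 m and z of mould_cross in the frame of bat_cross between 0.01 and 0.019 m and horizontal distance between mould_bar and bat_bar below 0.015 m and z of mould_bar in the frame of bat_bar between 0.01 and 0.019 m); the robot touches nothing.
It fails at once if a mould is set or dropped on the bare table (its underside comes lower than 7 mm above the table) (height (world z) of any of mould_round, mould_square, mould_cross, mould_bar below 0.007 m).
It fails at once if a mould is tipped over (more than 0.6 rad) (angle between any of mould_round, mould_square, mould_cross, mould_bar's own z axis and vertical above 0.6 rad).
It also fails if it takes over 134 s, if anything falls off the work surface, if the arm or the gripper's body presses on something with over 40 N, if the wrist force passes 120 N, or if a joint passes its speed limit or range.

## Working session

There is one attempt and no reset: what is moved stays moved. The work goes in short steps, Python scripts to look and compute and a shell command to move; the robot and the scene stay as the last step left them, time stands still between calls to the robot, and variables do not carry over. Pictures are saved under pics/ and viewed, at most 14 in all, crops included, and the job is handed in when it is done.

```bash
mkdir -p pics; python3 - <<'E'
from plant import readout, viewer, order, bot
import cv2
print(readout.get_obs())
for n in ["top","scene"]:
    im=viewer.capture(n); cv2.imwrite(f"pics/{n}0.png",im[:,:,::-1]); print(n,viewer.camera_info(n))
E
```

```text
{'time': 0.0, 'joint_positions': array([ 1.08499110e+00,  3.42690954e-01,  1.52500614e+00,  1.13713357e-05,
        1.27540286e+00, -1.45997611e-01]), 'dq': array([ 0.0014717 , -0.00021896, -0.0014803 ,  0.00224747, -0.00179176,
        0.00039832]), 'tau': array([ 5.08998983e-04, -4.31231582e+01, -2.44217920e+01,  7.17360084e-02,
        5.59050974e-02, -1.51957056e-04]), 'tool_pos': array([174.81638668, 494.71529376, 291.56517749]), 'tcp_rot': array([-3.14010297e+00, -2.30039513e-04,  2.80178155e+00]), 'contact_force': array([-0.31198244,  0.11328238, -0.31279458]), 'moment': array([-0.03568064,  0.02090144,  0.01457584]), 'finger_force': 0.0, 'grip_width': 91.58738445758341}
top {'fx': 494.39237874672045, 'fy': 494.39237874672045, 'cx': 259.9951457380828, 'cy': 200.5190499974005, 'origin': array([ 192.64638103,   46.58613459, 1515.90940971]), 'rotation': array([ 0.19682259, -0.00273382, -1.54817413])}
scene {'fx': 395.72744529725117, 'fy': 395.72744529725117, 'cx': 265.32044616233014, 'cy': 191.96497558555654, 'origin': array([1223.15466829, -382.29759606,  685.890629  ]), 'rotation': array([ 0.94380905, -0.00456166,  1.06768315])}
```

View pics/top0.png

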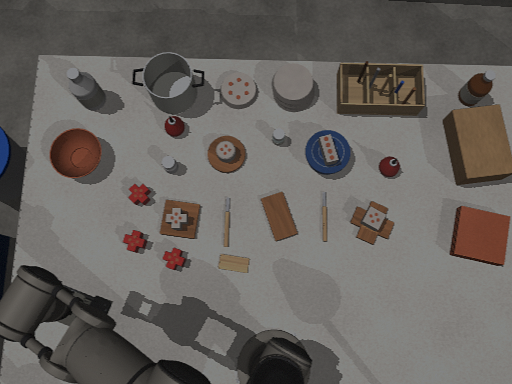

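View pics/scene0.png

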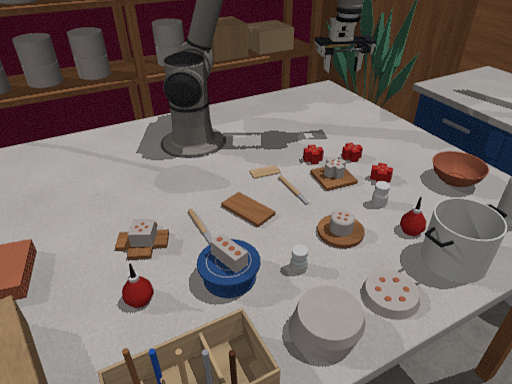

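```bash
cat > h.py <<'E'
import numpy as np, cv2
from scipy.spatial.transform import Rotation as R
from plant import readout, viewer
def ray(info,u,v,z):
    d=np.array([(u-info['cx'])/info['fx'],-(v-info['cy'])/info['fy'],-1.])
    d=R.from_euler('xyz',info['rotation']).as_matrix()@d; o=np.asarray(info['origin'])
    return o+d*(z-o[2])/d[2]
def ortho(im,info,x0,x1,y0,y1,z,s):
    """orthophoto of plane z; up=+x, left=+y, s px/mm"""
    W=[(x0,y0),(x1,y0),(x0,y1),(x1,y1)]
    M=R.from_euler('xyz',info['rotation']).as_matrix()
    src=[];dst=[]
    for x,y in W:
        p=M.T@(np.array([x,y,z])-info['origin'])
        src.append((info['cx']+info['fx']*p[0]/-p[2],info['cy']-info['fy']*p[1]/-p[2])); dst.append(((y1-y)*s,(x1-x)*s))
    H=cv2.getPerspectiveTransform(np.float32(src),np.float32(dst))
    return cv2.warpPerspective(im,H,(int((y1-y0)*s),int((x1-x0)*s)),flags=cv2.INTER_CUBIC)
def blobs(mask,x1,y1,s,amin):
    out=[]
    mask=cv2.morphologyEx(mask,cv2.MORPH_CLOSE,np.ones((int(5*s)|1,)*2,np.uint8))
    for c in cv2.findContours(mask,cv2.RETR_EXTERNAL,cv2.CHAIN_APPROX_NONE)[0]:
        if cv2.contourArea(c)<amin*s*s: continue
        (u,v),(w,h),a=cv2.minAreaRect(c)
        b=cv2.boxPoints(((u,v),(w,h),a)); e=max((b[1]-b[0],b[2]-b[1]),key=np.linalg.norm)
        yaw=np.degrees(np.arctan2(-e[0],-e[1]))%180   # world yaw of long side
        out.append((round(x1-v/s),round(y1-u/s),round(max(w,h)/s),round(min(w,h)/s),round(yaw),round(cv2.contourArea(c)/s/s)))
    return out
def brown(im):
    h=cv2.cvtColor(im,cv2.COLOR_RGB2HSV); return cv2.inRange(h,(4,90,45),(18,215,200))
def white(im):
    h=cv2.cvtColor(im,cv2.COLOR_RGB2HSV); return cv2.inRange(h,(0,0,120),(179,70,255))
E
python3 - <<'E'
from h import *
im=viewer.capture("top");i=viewer.camera_info("top")
for n,(u,v,z) in dict(round=(227,153,14),rm=(226,150,54),sq=(180,219,14),cm=(177,216,54),cross=(373,222,14),sm=(375,217,54),bar=(279,215,14),wheel=(328,152,55),bm=(330,149,95),bulb1=(175,126,60),bulb2=(389,166,60),shk=(169,163,50),shk2=(279,137,50)).items():
    print(n,ray(i,u,v,z).round())
o=ortho(im,i,270,570,-370,380,14,1.05)
cv2.imwrite("pics/o14.png",o[:,:,::-1])
print(blobs(brown(o),570,380,1.05,1500))
E
```

```text
round [643. 157.  14.]
rm [640. 157.  54.]
sq [429. 294.  14.]
cm [431. 297.  54.]
cross [ 433. -299.   14.]
sm [ 442. -297.   54.]
bar [448. -10.  14.]
wheel [ 641. -156.   55.]
bm [ 638. -157.   95.]
bulb1 [712. 317.  60.]
bulb2 [ 599. -341.   60.]
shk [596. 331.  50.]
shk2 [687.  -5.  50.]
[(298, 125, 86, 42, 83, 2807), (417, -289, 124, 90, 67, 5625), (430, 295, 108, 108, 173, 11226), (446, -9, 140, 72, 20, 9647)]
```

View pics/o14.png

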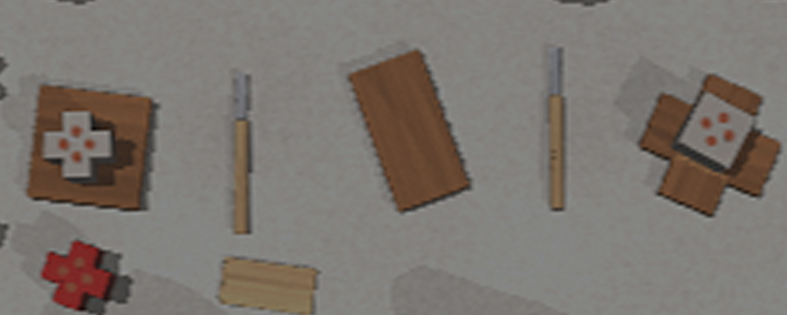

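```bash
R="0"; python3 -m creep '0.0193 -0.0272 0 0 0 0.029 100;0.0193 -0.0272 0 0 0 0.029 100;0.0193 -0.0272 0 0 0 0.029 100;0.0193 -0.0272 0 0 0 0.029 100;0.0193 -0.0272 0 0 0 0.029 100;0.0193 -0.0272 0 0 0 0.029 100;0.0193 -0.0272 0 0 0 0.029 100;0.0193 -0.0272 0 0 0 0.029 100'
python3 -m creep '0.0193 -0.0272 0 0 0 0.029 100;0.0193 -0.0272 0 0 0 0.029 100;0.0193 -0.0272 0 0 0 0.029 100;0.0193 -0.0272 0 0 0 0.029 100;0.0193 -0.0272 0 0 0 0.029 100;0.0193 -0.0272 0 0 0 0.029 100;0.0193 -0.0272 0 0 0 0.029 100;0.0193 -0.0272 0 0 0 0.029 100'
python3 -m creep '0.0193 -0.0272 0 0 0 0.029 100;0.0193 -0.0272 0 0 0 0.029 100;0.0193 -0.0272 0 0 0 0.029 100;0.0193 -0.0272 0 0 0 0.029 100;0.0193 -0.0272 0 0 0 0.029 100;0.0193 -0.0272 0 0 0 0.029 100;0.0193 -0.0272 0 0 0 0.029 100;0 0 0 0 0 0.029 100'
python3 - <<'E'
from h import *
i=viewer.camera_info("wrist");print(i,readout.get_obs()['tool_pos'],readout.get_obs()['tcp_rot']);im=viewer.capture("wrist")
cv2.imwrite("pics/w1.png",im[:,:,::-1])
o=ortho(im,i,540,740,-270,-60,95,2); print(blobs(white(o),740,-60,2,800))
E
```

```text
time: 0.82
tool_pos: [329.9, 275.9, 292.2]
tcp_rot: [3.142, -0.0, 3.035]
contact_force: [0.0, 0.1, 0.2]
grip_width: 91.6
finger_force: 0.0
time: 1.48
tool_pos: [484.3, 58.2, 292.1]
tcp_rot: [3.141, -0.0, -3.016]
contact_force: [0.9, 0.4, -0.6]
grip_width: 91.9
finger_force: 0.0
time: 2.15
tool_pos: [620.8, -135.7, 290.6]
tcp_rot: [-3.14, -0.001, -2.788]
contact_force: [-0.3, 0.5, -0.3]
grip_width: 91.8
finger_force: 0.0
{'fx': 276.60423747646774, 'fy': 276.60423747646774, 'cx': 258.23027792457896, 'cy': 195.81779269200342, 'origin': array([ 547.35825999, -163.6424419 ,  383.31353043]), 'rotation': array([-2.99554513e-01, -6.29078432e-05,  1.92510095e+00])} [ 620.83116011 -135.68148623  290.57485487] [-3.14013110e+00 -5.96549986e-04 -2.78786836e+00]
[(650, -151, 73, 41, 16, 2284), (640, -165, 209, 199, 90, 19938)]
```

View pics/w1.png

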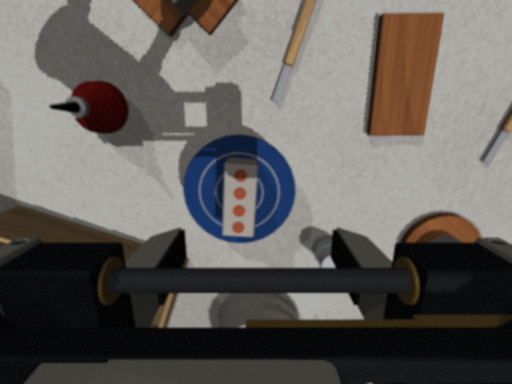

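```bash
python3 - <<'E'
from h import *
i=viewer.camera_info("wrist")
for u,v in [(226,159),(258,159),(223,236),(255,237)]: print(ray(i,u,v,95).round(1))
t=viewer.camera_info("top"); im=viewer.capture("top")
o=ortho(im,t,270,720,-370,-20,55,1.6); cv2.imwrite("pics/o55.png",o[:,:,::-1])
E
```

```text
[ 603.4 -175.8   95. ]
[ 591.7 -144.4   95. ]
[ 688.4 -151.    95. ]
[ 676.9 -116.3   95. ]
```

```bash
python3 - <<'E'
from h import *
im=cv2.imread("pics/w1.png")[140:260,170:310]
cv2.imwrite("pics/w1c.png",cv2.resize(im,None,fx=5,fy=5,interpolation=cv2.INTER_CUBIC))
E
```

```text
(no output)
```

View pics/w1c.png

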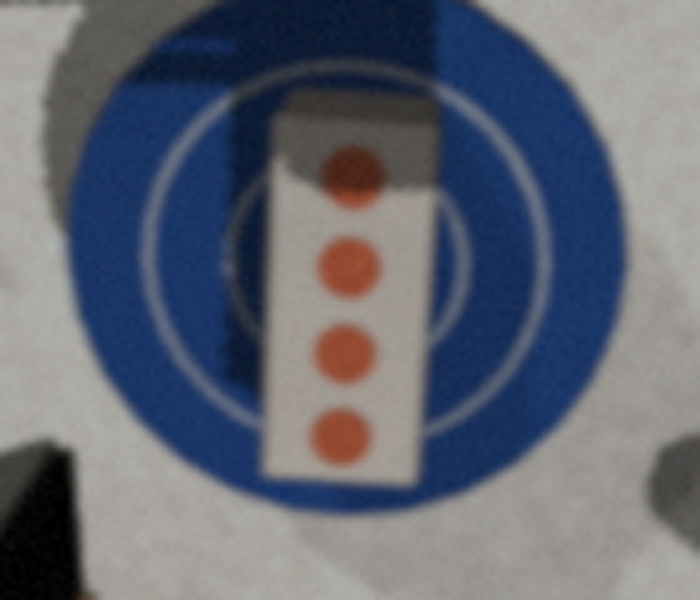

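```bash
cat >> h.py <<'E'
def face(info,px,z,offs=(0,0),s=1):
    P=np.array([ray(info,u/s+offs[0],v/s+offs[1],z) for u,v in px])[:,:2]
    c,wh,a=cv2.minAreaRect(P.astype(np.float32)); print('mean',P.mean(0).round(1),'rect',np.round(c,1),np.round(wh,1),round(a,1)); print(P.round(1).tolist())
    return P
E
python3 - <<'E'
from h import *
i=viewer.camera_info("wrist")
P=face(i,[(277,115),(438,122),(263,476),(420,485)],95,(170,140),5)
print(np.degrees(np.arctan2(*(P[2]+P[3]-P[0]-P[1])[::-1])),readout.get_obs()['tool_pos'])
E
```

```text
mean [ 641.7 -145. ] rect [ 642.  -145.5] [84.1 35.9] 17.5
[[606.8, -173.3], [596.5, -141.0], [687.0, -150.1], [676.7, -115.7]]
16.834481314024227 [ 618.9942621  -131.79918875  290.92153454]
```

```bash
python3 -m creep '0.012 -0.009 -0.03 0 0 -0.03 100;0.012 -0.009 -0.03 0 0 -0.03 100;0 0 -0.03 0 0 0 100;0 0 0 0 0 0 100;0 0 0 0 0 0 100;0 0 0 0 0 0 100'
python3 - <<'E'
from h import *
i=viewer.camera_info("wrist");print(readout.get_obs()['tool_pos'],readout.get_obs()['tcp_rot']);im=viewer.capture("wrist")
o=ortho(im,i,550,740,-250,-50,95,3); print(blobs(white(o),740,-50,3,800))
cv2.imwrite("pics/w2.png",o[:,:,::-1])
E
```

```text
time: 2.75
tool_pos: [643.3, -148.0, 204.3]
tcp_rot: [-3.14, 0.002, -2.845]
contact_force: [-0.8, 0.5, 1.0]
grip_width: 91.5
finger_force: 0.0
[ 643.27262649 -147.9743337   204.32119387] [-3.14047861e+00  1.81777127e-03 -2.84475721e+00]
[(632, -150, 200, 163, 90, 13477), (721, -115, 142, 28, 106, 2966)]
```

View pics/w2.png

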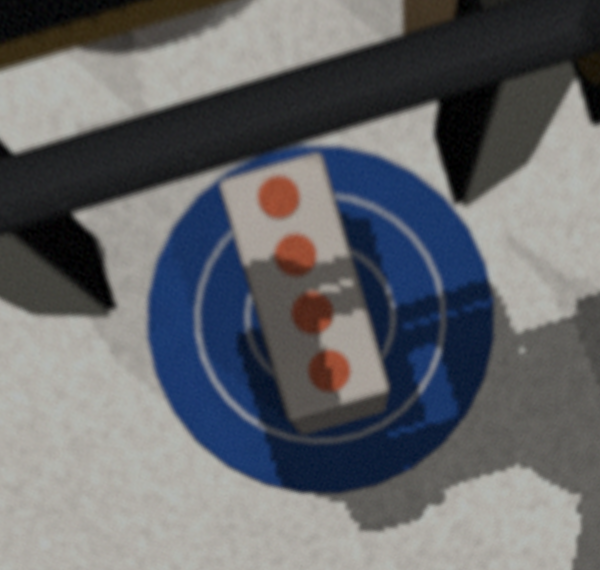

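```bash
python3 -m creep '0.001 -0.004 -0.025 0 0 -0.01 100;0 0 -0.025 0 0 0 100;0 0 -0.025 0 0 0 100;0 0 0 0 0 0 100;0 0 0 0 0 0 100;0 0 0 0 0 0 0;0 0 0 0 0 0 0;0 0 0 0 0 0 0'
python3 -m creep '0 0 0 0 0 0 0;0 0 0 0 0 0 0;0 0 0 0 0 0 0;0 0 0 0 0 0 0;0 0 0 0 0 0 0;0 0 0 0 0 0 0'
```

```text
time: 3.47
tool_pos: [644.8, -152.8, 129.6]
tcp_rot: [-3.139, 0.003, -2.855]
contact_force: [-0.3, 0.7, -0.3]
grip_width: 76.3
finger_force: 0.0
time: 3.97
tool_pos: [643.8, -152.5, 127.1]
tcp_rot: [3.141, -0.0, -2.855]
contact_force: [-1.1, 0.7, 2.2]
grip_width: 36.6
finger_force: 0.8
```

```bash
python3 -m creep '0 0 0 0 0 0 0;0 0 0 0 0 0 0;0 0 0 0 0 0 0;0 0 0.01 0 0 0 0;0 0 0.02 0 0 0 0;0 0 0.03 0 0 0 0;0 0 0.03 0 0 0 0;0 0 0 0 0 0 0'
python3 -m creep '-0.015 0.011 0 0 0 0.01 0;-0.03 0.0215 0 0 0 0.01 0;-0.03 0.0215 0 0 0 0.01 0;-0.03 0.0215 0 0 0 0.01 0;-0.03 0.0215 0 0 0 0.01 0;-0.03 0.0215 0 0 0 0.01 0;-0.02 0.015 0 0 0 0 0;-0.013 0.010 0 0 0 0 0'
python3 -m creep '0 0 -0.02 0 0 0 0;0 0 -0.03 0 0 0 0;0 0 -0.03 0 0 0 0;0 0 -0.02 0 0 0 0;0 0 -0.01 0 0 0 0;0 0 0 0 0 0 0;0 0 0 0 0 0 0;0 0 0 0 0 0 0'
python3 - <<'E'
from h import *
i=viewer.camera_info("wrist");print(readout.get_obs()['tool_pos'],readout.get_obs()['tcp_rot']);im=viewer.capture("wrist")
o=ortho(im,i,350,540,-110,90,14,3)
cv2.imwrite("pics/w3.png",o[:,:,::-1])
E
```

```text
time: 4.63
tool_pos: [646.2, -153.5, 225.0]
tcp_rot: [-3.134, 0.01, -2.855]
contact_force: [1.0, -0.5, -0.4]
grip_width: 35.7
finger_force: 30.0
time: 5.3
tool_pos: [443.3, -7.7, 217.6]
tcp_rot: [3.141, -0.001, -2.795]
contact_force: [-0.0, -0.2, -0.9]
grip_width: 35.9
finger_force: 30.0
time: 5.97
tool_pos: [446.5, -9.3, 108.2]
tcp_rot: [-3.141, 0.002, -2.795]
contact_force: [0.9, 0.2, -0.9]
grip_width: 35.8
finger_force: 30.0
[446.54234201  -9.25994664 108.17184367] [-3.14070490e+00  1.55278893e-03 -2.79537095e+00]
```

View pics/w3.png

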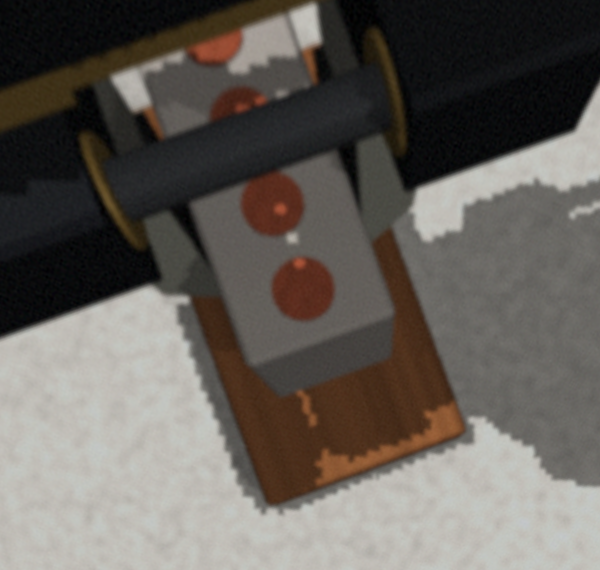

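```bash
python3 -m creep '0.001 0.0005 -0.012 0 0 0 0;0 0 -0.006 0 0 0 0;0 0 -0.0025 0 0 0 0;0 0 0 0 0 0 0;0 0 0 0 0 0 0;0 0 0 0 0 0 0;0 0 0 0 0 0 100;0 0 0 0 0 0 100'
python3 -m creep '0 0 0 0 0 0 100;0 0 0 0 0 0 100;0 0 0 0 0 0 100;0 0 0 0 0 0 100;0 0 0 0 0 0 100;0 0 0.03 0 0 0 100;0 0 0.04 0 0 0 100;0 0 0.04 0 0 0 100'
```

```text
time: 6.68
tool_pos: [447.1, -8.6, 87.1]
tcp_rot: [-3.141, 0.001, -2.795]
contact_force: [-0.4, -0.1, 0.8]
grip_width: 45.2
finger_force: 0.0
time: 7.35
tool_pos: [446.0, -8.5, 197.4]
tcp_rot: [3.14, -0.003, -2.795]
contact_force: [1.2, 0.6, 0.9]
grip_width: 91.7
finger_force: 0.0
```

```bash
python3 -m creep '-0.002 0.038 0.006 0 0 -0.0434 100;-0.002 0.038 0.006 0 0 -0.0434 100;-0.002 0.038 0.006 0 0 -0.0434 100;-0.002 0.038 0.006 0 0 -0.0434 100;-0.002 0.038 0.006 0 0 -0.0434 100;-0.002 0.038 0.006 0 0 -0.0434 100;-0.002 0.038 0.006 0 0 -0.0434 100;-0.002 0.038 0.006 0 0 -0.0434 100'
python3 -m creep '0 0 0 0 0 0 100;0 0 0 0 0 0 100;0 0 0 0 0 0 100;0 0 0 0 0 0 100'
python3 - <<'E'
from h import *
i=viewer.camera_info("wrist");print(readout.get_obs()['tool_pos'],readout.get_obs()['tcp_rot']);im=viewer.capture("wrist")
o=ortho(im,i,330,530,195,395,54,3)
cv2.imwrite("pics/w4.png",o[:,:,::-1]); np.save("i4.npy",i,allow_pickle=True)
o=ortho(im,i,330,530,195,395,14,3); print(blobs(brown(o),530,395,3,800))
E
```

```text
time: 8.02
tool_pos: [430.2, 297.3, 245.1]
tcp_rot: [3.142, 0.0, 3.139]
contact_force: [0.2, -0.6, 0.4]
grip_width: 91.9
finger_force: 0.0
time: 8.35
tool_pos: [430.8, 294.3, 244.3]
tcp_rot: [-3.141, -0.001, 3.14]
contact_force: [0.4, 0.2, -0.4]
grip_width: 91.4
finger_force: 0.0
[430.7817192  294.32616033 244.34708245] [-3.14087105e+00 -9.49262189e-04  3.13988241e+00]
[(432, 297, 107, 107, 173, 11256)]
```

View pics/w4.png

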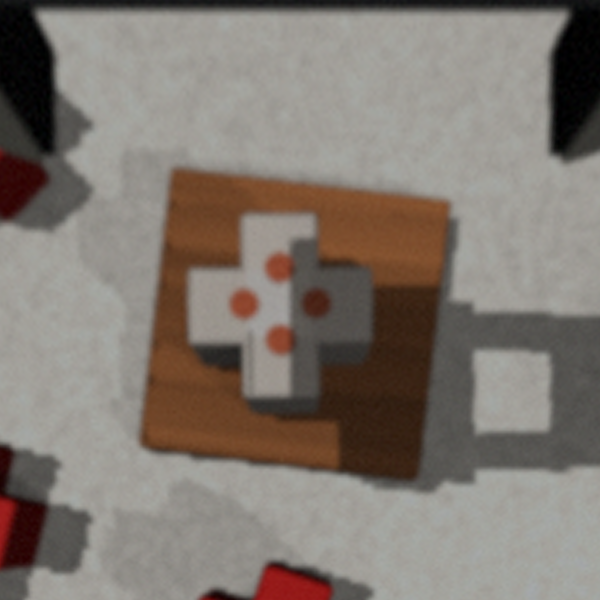

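```bash
python3 -m creep '-0.003 0.007 -0.03 0 0 0 100;0 0 -0.035 0 0 0 100;0 0 -0.035 0 0 0 100;0 0 -0.03 0 0 0 100;0 0 -0.02 0 0 0 100;0 0 -0.0085 0 0 0 100;0 0 0 0 0 0 100;0 0 0 0 0 0 100'
python3 -m creep '0 0 0 0 0 0 0;0 0 0 0 0 0 0;0 0 0 0 0 0 0;0 0 0 0 0 0 0;0 0 0 0 0 0 0;0 0 0 0 0 0 0;0 0 0 0 0 0 0;0 0 0 0 0 0 0'
```

```text
time: 9.07
tool_pos: [428.5, 302.0, 86.8]
tcp_rot: [3.141, 0.0, 3.139]
contact_force: [-0.6, 0.4, 0.2]
grip_width: 91.7
finger_force: 0.0
time: 9.73
tool_pos: [428.0, 302.5, 86.8]
tcp_rot: [3.141, 0.001, 3.141]
contact_force: [-1.2, -0.6, 6.7]
grip_width: 61.6
finger_force: 30.0
```

```bash
python3 -m creep '0 0 0.01 0 0 0 0;0 0 0.02 0 0 0 0;0 0 0.035 0 0 0 0;0 0 0.035 0 0 0 0;0 0 0.035 0 0 0 0;0.008 -0.0165 0 0 0 0 0;0.0155 -0.0335 0 0 0 0 0;0.0155 -0.0335 0 0 0 0 0'
python3 -m creep '0.0155 -0.0335 0 0 0 0 0;0.0155 -0.0335 0 0 0 0 0;0.0155 -0.0335 0 0 0 0 0;0.0155 -0.0335 0 0 0 0 0;0.0155 -0.0335 0 0 0 0 0;0.0155 -0.0335 0 0 0 0 0;0.0155 -0.0335 0 0 0 0 0;0.0155 -0.0335 0 0 0 0 0'
python3 -m creep '0.0155 -0.0335 0 0 0 0 0;0.0155 -0.0335 0 0 0 0 0;0.0155 -0.0335 0 0 0 0 0;0.01 -0.021 -0.02 0 0 0 0;0 0 -0.03 0 0 0 0;0 0 0 0 0 0 0;0 0 0 0 0 0 0;0 0 0 0 0 0 0'
python3 - <<'E'
from h import *
t=viewer.camera_info("top");im=viewer.capture("wrist");i=viewer.camera_info("wrist")
im=viewer.capture("top");h=cv2.cvtColor(im,cv2.COLOR_RGB2HSV)
w=cv2.imread("pics/top0.png")[:,:,::-1]; o=ortho(w,t,540,740,-260,-50,55,3)
m=cv2.inRange(cv2.cvtColor(o,cv2.COLOR_RGB2HSV),(100,110,20),(125,255,255));print('wheel',blobs(m,740,-50,3,3000))
print(readout.get_obs()['tool_pos'])
E
```

```text
time: 10.4
tool_pos: [466.8, 218.8, 222.5]
tcp_rot: [3.141, 0.002, -3.139]
contact_force: [1.0, 0.8, -0.5]
grip_width: 61.6
finger_force: 30.0
time: 11.07
tool_pos: [591.1, -50.8, 221.6]
tcp_rot: [3.141, -0.0, 3.14]
contact_force: [0.9, 0.6, -1.5]
grip_width: 62.0
finger_force: 30.0
time: 11.73
tool_pos: [647.6, -169.9, 172.6]
tcp_rot: [3.142, 0.001, 3.141]
contact_force: [0.7, 0.2, -0.5]
grip_width: 62.0
finger_force: 30.0
wheel [(643, -155, 138, 136, 0, 14725)]
[ 648.06896079 -169.87188809  173.63923246]
```

```bash
python3 -m creep '-0.005 0.015 -0.02 0 0 0 0;0 0 -0.015 0 0 0 0;0 0 -0.0085 0 0 0 0;0 0 0 0 0 0 0;0 0 0 0 0 0 0;0 0 0 0 0 0 0;0 0 0 0 0 0 100;0 0 0 0 0 0 100'
python3 -m creep '0 0 0 0 0 0 100;0 0 0 0 0 0 100;0 0 0 0 0 0 100;0 0 0 0 0 0 100;0 0 0.02 0 0 0 100;0 0 0.035 0 0 0 100;0 0 0.035 0 0 0 100;0 0 0.03 0 0 0 100'
```

```text
time: 12.5
tool_pos: [642.8, -155.9, 128.6]
tcp_rot: [-3.141, 0.001, 3.14]
contact_force: [-0.5, 1.2, 0.5]
grip_width: 70.8
finger_force: 0.0
time: 13.17
tool_pos: [642.4, -155.6, 249.9]
tcp_rot: [-3.141, 0.001, 3.141]
contact_force: [0.3, 0.6, -0.1]
grip_width: 91.7
finger_force: 0.0
```

```bash
python3 -m creep '-0.025 -0.0176 0 0 0 -0.061 100;-0.025 -0.0176 0 0 0 -0.061 100;-0.025 -0.0176 0 0 0 -0.061 100;-0.025 -0.0176 0 0 0 -0.061 100;-0.025 -0.0176 0 0 0 -0.061 100;-0.025 -0.0176 0 0 0 -0.061 100;-0.025 -0.0176 0 0 0 -0.061 100;-0.025 -0.0176 0 0 0 -0.061 100'
python3 -m creep '0 0 0 0 0 0 100;0 0 0 0 0 0 100;0 0 0 0 0 0 100;0 0 0 0 0 0 100'
python3 - <<'E'
from h import *
i=viewer.camera_info("wrist");print(readout.get_obs()['tool_pos'],readout.get_obs()['tcp_rot']);im=viewer.capture("wrist")
o=ortho(im,i,330,530,-395,-195,54,3)
cv2.imwrite("pics/w5.png",o[:,:,::-1])
np.save("im5.npy",im); np.save("i5.npy",i,allow_pickle=True)
E
```

```text
time: 13.83
tool_pos: [441.1, -297.0, 247.9]
tcp_rot: [-3.142, 0.0, 2.65]
contact_force: [0.1, -0.4, -0.0]
grip_width: 91.7
finger_force: 0.0
time: 14.17
tool_pos: [443.2, -295.9, 247.8]
tcp_rot: [3.141, 0.0, 2.654]
contact_force: [1.0, -0.2, 0.1]
grip_width: 91.6
finger_force: 0.0
[ 443.1630716  -295.86021357  247.76809385] [3.14129320e+00 3.72135844e-04 2.65415325e+00]
```

View pics/w5.png

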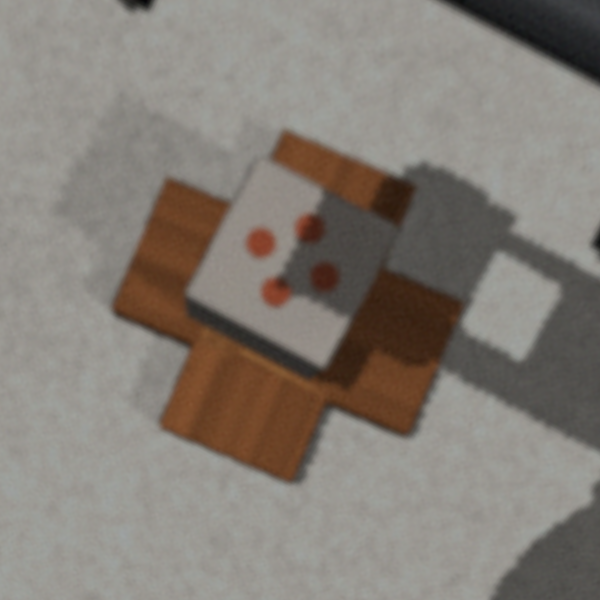

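```bash
python3 - <<'E'
from h import *
o=np.load("i5.npy",allow_pickle=True).item()['origin']; p=np.array([428.3,-291.2,54]); print(o, p+(p-o)*40/(o[2]-54))
im=np.load("im5.npy")
E
python3 -m creep '0 0.003 -0.03 0 0 0 100;0 0 -0.035 0 0 0 100;0 0 -0.035 0 0 0 100;0 0 -0.03 0 0 0 100;0 0 -0.02 0 0 0 100;0 0 -0.011 0 0 0 100;0 0 0 0 0 0 100;0 0 0 0 0 0 100'
python3 -m creep '0 0 0 0 0 0 0;0 0 0 0 0 0 0;0 0 0 0 0 0 0;0 0 0 0 0 0 0;0 0 0 0 0 0 0;0 0 0 0 0 0 0;0 0 0 0 0 0 0;0 0 0 0 0 0 0'
```

```text
[ 373.99543783 -258.72965072  340.44187452] [ 435.8833273  -295.73430202   14.        ]
time: 14.88
tool_pos: [443.0, -293.2, 87.0]
tcp_rot: [3.141, -0.0, 2.654]
contact_force: [0.5, 0.9, 0.3]
grip_width: 92.0
finger_force: 0.0
time: 15.55
tool_pos: [442.4, -293.5, 87.0]
tcp_rot: [3.142, 0.0, 2.653]
contact_force: [-0.2, -0.4, 4.7]
grip_width: 53.6
finger_force: 30.0
```

```bash
python3 -m creep '0 0 0.01 0 0 0 0;0 0 0.02 0 0 0 0;0 0 0.035 0 0 0 0;0 0 0.035 0 0 0 0;0 0 0.035 0 0 0 0;-0.001 0.02 0 0 0 0 0;-0.001 0.035 0 0 0 0.02 0;-0.001 0.035 0 0 0 0.02 0'
python3 -m creep '-0.001 0.035 0 0 0 0.02 0;-0.001 0.035 0 0 0 0.02 0;-0.001 0.035 0 0 0 0.02 0;-0.001 0.035 0 0 0 0.02 0;-0.001 0.035 0 0 0 0.02 0;-0.001 0.035 0 0 0 0.02 0;-0.001 0.035 0 0 0 0.02 0;-0.001 0.035 0 0 0 0.02 0'
python3 -m creep '-0.001 0.035 0 0 0 0.02 0;0 0.035 0 0 0 0.02 0;0 0.035 0 0 0 0.02 0;0 0.035 0 0 0 0.02 0;0 0.035 0 0 0 0.02 0;0 0.025 0 0 0 0.02 0;0 0.02 -0.02 0 0 0.02 0;0 0.009 -0.03 0 0 0 0'
python3 -m creep '0 0 -0.03 0 0 0 0;0 0 -0.03 0 0 0 0;0 0 0 0 0 0 0;0 0 0 0 0 0 0;0 0 0 0 0 0 0;0 0 0 0 0 0 0'
```

```text
time: 16.22
tool_pos: [439.1, -203.0, 222.7]
tcp_rot: [-3.142, 0.002, 2.691]
contact_force: [0.3, 0.0, -1.0]
grip_width: 53.4
finger_force: 30.0
time: 16.88
tool_pos: [430.8, 78.2, 222.3]
tcp_rot: [3.141, 0.0, 2.853]
contact_force: [1.1, 0.4, -1.0]
grip_width: 53.5
finger_force: 30.0
time: 17.55
tool_pos: [431.5, 309.0, 174.1]
tcp_rot: [3.137, 0.006, 2.996]
contact_force: [1.2, 0.4, -1.2]
grip_width: 54.1
finger_force: 30.0
time: 18.05
tool_pos: [431.5, 306.0, 113.9]
tcp_rot: [3.139, 0.003, 2.992]
contact_force: [-0.0, 0.2, -1.0]
grip_width: 54.0
finger_force: 30.0
```

```bash
python3 -m creep '-0.0005 -0.01 0 0 0 0 0;0 0 -0.012 0 0 0 0;0 0 -0.008 0 0 0 0;0 0 -0.0045 0 0 0 0;0 0 0 0 0 0 0;0 0 0 0 0 0 0;0 0 0 0 0 0 0;0 0 0 0 0 0 100'
python3 -m creep '0 0 0 0 0 0 100;0 0 0 0 0 0 100;0 0 0 0 0 0 100;0 0 0 0 0 0 100;0 0 0 0 0 0 100;0 0 0.025 0 0 0 100;0 0 0.035 0 0 0 100;0 0 0.035 0 0 0 100'
```

```text
time: 18.72
tool_pos: [430.0, 295.7, 87.5]
tcp_rot: [3.141, 0.0, 2.993]
contact_force: [-0.0, -0.0, -0.7]
grip_width: 57.3
finger_force: 0.0
time: 19.38
tool_pos: [429.3, 295.3, 182.6]
tcp_rot: [-3.14, -0.002, 2.993]
contact_force: [1.5, 0.3, -0.6]
grip_width: 91.5
finger_force: 0.0
```

```bash
python3 -m creep '0.0075 -0.016 0.035 0 0 0 100;0.0155 -0.0328 0 0 0 0.0115 100;0.0155 -0.0328 0 0 0 0.0115 100;0.0155 -0.0328 0 0 0 0.0115 100;0.0155 -0.0328 0 0 0 0.0115 100;0.0155 -0.0328 0 0 0 0.0115 100;0.0155 -0.0328 0 0 0 0.0115 100;0.0155 -0.0328 0 0 0 0.0115 100'
python3 -m creep '0.0155 -0.0328 0 0 0 0.0115 100;0.0155 -0.0328 0 0 0 0.0115 100;0.0155 -0.0328 0 0 0 0.0115 100;0.0155 -0.0328 0 0 0 0.0115 100;0.0155 -0.0328 0 0 0 0.0115 100;0.0155 -0.0328 0 0 0 0.0115 100;0.004 -0.0086 0 0 0 0 100;0 0 0 0 0 0 100'
python3 -m creep '0 0 0 0 0 0 100;0 0 0 0 0 0 100;0 0 0 0 0 0 100'
```

```text
time: 20.05
tool_pos: [546.3, 48.3, 217.3]
tcp_rot: [3.141, 0.0, 3.074]
contact_force: [-0.0, 1.1, -0.6]
grip_width: 92.0
finger_force: 0.0
time: 20.72
tool_pos: [643.2, -158.2, 216.4]
tcp_rot: [-3.141, -0.0, 3.139]
contact_force: [-0.7, 0.7, -0.1]
grip_width: 91.7
finger_force: 0.0
time: 20.97
tool_pos: [642.5, -153.6, 217.4]
tcp_rot: [3.141, -0.0, -3.139]
contact_force: [0.5, 0.3, 0.3]
grip_width: 91.9
finger_force: 0.0
```

```bash
python3 - <<'E'
from h import *
i=viewer.camera_info("wrist");print(readout.get_obs()['tool_pos'],readout.get_obs()['tcp_rot']);im=viewer.capture("wrist")
o=ortho(im,i,550,750,-255,-55,95,3)
cv2.imwrite("pics/w6.png",o[:,:,::-1])
E
```

```text
[ 642.49904909 -153.61815453  217.43887008] [ 3.14102169e+00 -4.04317133e-04 -3.13939804e+00]
```

View pics/w6.png

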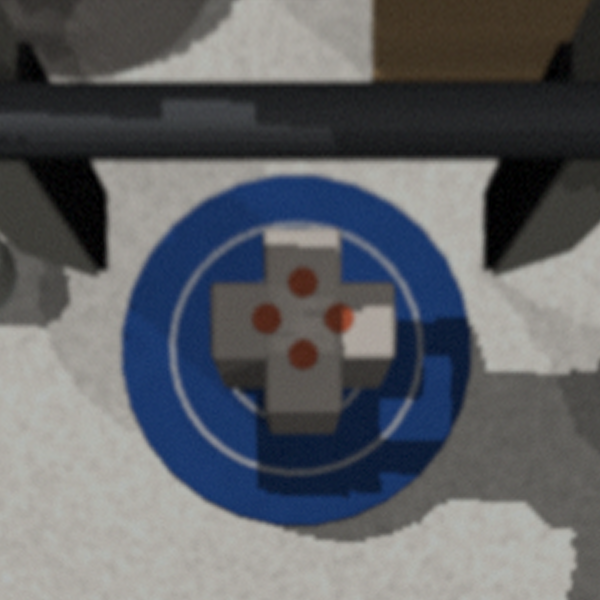

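```bash
python3 -m creep '0.0005 -0.002 -0.03 0 0 0 100;0 0 -0.03 0 0 0 100;0 0 -0.02 0 0 0 100;0 0 -0.009 0 0 0 100;0 0 0 0 0 0 100;0 0 0 0 0 0 100;0 0 0 0 0 0 0;0 0 0 0 0 0 0'
python3 -m creep '0 0 0 0 0 0 0;0 0 0 0 0 0 0;0 0 0 0 0 0 0;0 0 0 0 0 0 0;0 0 0 0 0 0 0;0 0 0 0 0 0 0;0 0 0 0 0 0 0;0 0 0 0 0 0 0'
```

```text
time: 21.68
tool_pos: [644.2, -157.5, 130.2]
tcp_rot: [-3.14, 0.003, -3.141]
contact_force: [0.6, -0.0, -0.1]
grip_width: 82.9
finger_force: 0.0
time: 22.35
tool_pos: [643.6, -157.4, 128.9]
tcp_rot: [3.142, 0.001, -3.141]
contact_force: [-0.4, 0.5, 6.3]
grip_width: 61.6
finger_force: 30.0
```

```bash
python3 -m creep '0 0 0.01 0 0 0 0;0 0 0.02 0 0 0 0;0 0 0.03 0 0 0 0;0 0 0.03 0 0 0 0;-0.016 -0.0105 0 0 0 -0.04 0;-0.03 -0.02 0 0 0 -0.05 0;-0.03 -0.02 0 0 0 -0.05 0;-0.03 -0.02 0 0 0 -0.05 0'
python3 -m creep '-0.03 -0.02 0 0 0 -0.05 0;-0.03 -0.02 0 0 0 -0.05 0;-0.03 -0.02 0 0 0 -0.05 0;-0.013 -0.0085 -0.02 0 0 0 0;0 0 -0.03 0 0 0 0;0 0 -0.03 0 0 0 0;0 0 -0.025 0 0 0 0;0 0 0 0 0 0 0'
python3 -m creep '0 0 0 0 0 0 0;0 0 0 0 0 0 0;0 0 0 0 0 0 0'
```

```text
time: 23.02
tool_pos: [536.0, -228.2, 218.3]
tcp_rot: [-3.141, -0.0, 2.951]
contact_force: [0.4, -1.3, -0.1]
grip_width: 61.7
finger_force: 30.0
time: 23.68
tool_pos: [432.0, -294.9, 109.1]
tcp_rot: [3.138, -0.008, 2.802]
contact_force: [-0.7, 0.4, -1.4]
grip_width: 61.6
finger_force: 30.0
time: 23.93
tool_pos: [435.3, -297.1, 115.1]
tcp_rot: [-3.14, 0.003, 2.802]
contact_force: [0.2, -0.3, -1.0]
grip_width: 61.9
finger_force: 30.0
```

```bash
python3 -m creep '0 0 -0.012 0 0 0 0;0 0 -0.009 0 0 0 0;0 0 -0.0045 0 0 0 0;0 0 0 0 0 0 0;0 0 0 0 0 0 0;0 0 0 0 0 0 0;0 0 0 0 0 0 100;0 0 0 0 0 0 100'
python3 -m creep '0 0 0 0 0 0 100;0 0 0 0 0 0 100;0 0 0 0 0 0 100;0 0 0 0 0 0 100;0 0 0 0 0 0 100;0 0 0.025 0 0 0 100;0 0 0.035 0 0 0 100;0 0 0.035 0 0 0 100'
python3 -m creep '0 0 0.04 0 0 0 100;0 0 0.04 0 0 0 100;0 0 0 0 0 0 100;0 0 0 0 0 0 100;0 0 0 0 0 0 100'
python3 - <<'E'
from h import *
im=viewer.capture("top");t=viewer.camera_info("top")
for n,x,y in [("r",643,157),("s",430,295),("c",434,-297),("b",447,-9)]:
    cv2.imwrite(f"/tmp/{n}.png",ortho(im,t,x-80,x+80,y-80,y+80,54,2.4)[:,:,::-1])
f=[cv2.imread(f"/tmp/{n}.png") for n in "rscb"]
cv2.imwrite("pics/fin.png",cv2.resize(np.vstack([np.hstack(f[:2]),np.hstack(f[2:])]),(600,600)))
o=ortho(im,t,540,740,60,260,14,3);print(blobs(brown(o),740,260,3,800))
E
```

```text
time: 24.6
tool_pos: [434.5, -296.5, 88.0]
tcp_rot: [-3.141, 0.001, 2.802]
contact_force: [-0.5, 0.4, 0.5]
grip_width: 70.8
finger_force: 0.0
time: 25.27
tool_pos: [433.8, -295.9, 183.1]
tcp_rot: [3.14, -0.003, 2.802]
contact_force: [0.2, -0.5, -1.2]
grip_width: 92.1
finger_force: 0.0
time: 25.68
tool_pos: [434.0, -296.1, 262.2]
tcp_rot: [3.141, -0.001, 2.802]
contact_force: [-1.4, -0.5, 0.6]
grip_width: 92.1
finger_force: 0.0
[(641, 160, 119, 118, 65, 10971)]
```

View pics/fin.png

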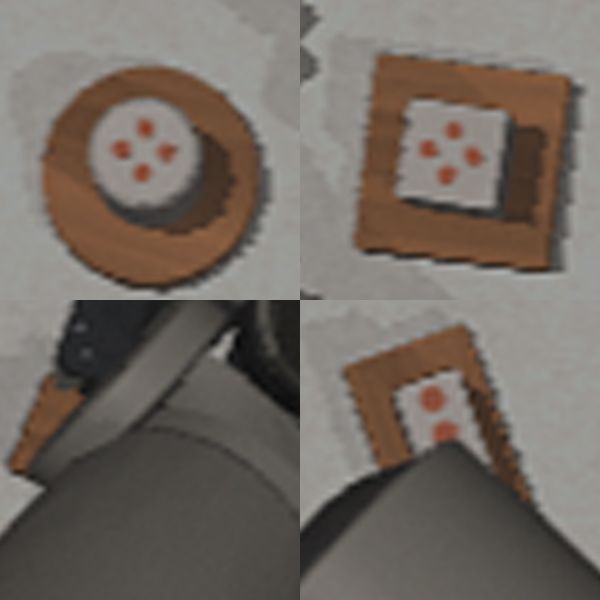

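```bash
python3 - <<'E'
from h import *
i=viewer.camera_info("wrist");im=viewer.capture("wrist")
a=ortho(im,i,340,530,-395,-195,14,2);b=ortho(im,i,340,530,-395,-195,54,2)
cv2.imwrite("pics/w7.png",np.hstack([a,b])[:,:,::-1])
E
```

```text
(no output)
```

View pics/w7.png

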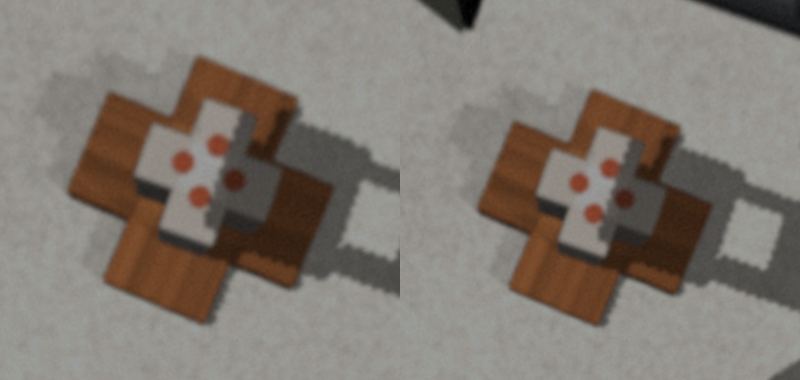

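```bash
python3 -c "
from plant import order
print(order.close_job())"
```

```text
the job is handed in; nothing more can be done
None
```

I handed the job in at about 26 s of the allowed 134 s, with no verdict shown: the round, square and cross moulds measured within about 5 mm of their bat centres in the last pictures, and the bar (partly hidden there) was released within about 3 mm of its bat's centre by the arm's readings.

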